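# Gauge the spindle bores of spin chucks and pull the reject

## Task

Three new spin-coater chucks stand hub-up on the rack; take the plug gauge from its stand and, holding it, try it in each chuck's bore in turn from the robot's left to its right: lower it upright without forcing until its collar sits on the hub or it stops short. Then put the gauge back upright in its stand, fully home, and set any chuck that the gauge did not go fully into down gently in the grey return tray, flat on the tray's floor with the hub up. Leave the chucks that pass standing in their nests and do not disturb anything else on the bench.

Things in the scene. Friction and masses are not known exactly. Their poses are not given: they have to be found in the camera images.
- gauge: Plug gauge, 98 mm long, about 0.16 kg, upright in its stand. Origin: centre of the plug's lower end; z up along the gauge. From there up: steel plug diameter 13 mm, 30 mm long (its first 4.5 mm taper from diameter 9); collar diameter 26 mm from 30 to 36 mm; hexagonal handle 36 to 98 mm, 18 mm over the flats, which face the body's +x and -x and every 60 degrees on.
- stand_hole (a point): Centre of the mouth of the gauge stand's hole, 42 mm above the bench. Hole diameter 16 mm, 34 mm deep, in a fixed block 50 x 50 mm on a foot 84 x 84 mm, 8 mm thick. With the gauge home its collar rests on the block and its lower end is 30 mm below this point. The stand is to the left or to the right of the rack.
- rack: Fixed aluminium rack board 96 mm (its x) by 290 mm (its y) by 12 mm thick, origin at the centre of its underside; its +y points roughly to the robot's left. Three nests 92 mm apart in y, each with three locating pins 8 mm in diameter and 8 mm tall standing 2 mm clear of the chuck's rim.
- nest_1 (a point): Centre of the nest at the robot's left, on the rack's top (12 mm above the bench), where the centre of a chuck's underside rests.
- nest_2 (a point): The same for the middle nest.
- nest_3 (a point): The same for the nest at the robot's right.
- chuck_a: White plastic spin chuck lying face down in one of the nests: disc diameter 58 mm, 8 mm thick, and on it a hub diameter 32 mm, 32 mm tall; 40 mm in all, 0.09 kg. Origin: centre of the disc's underside, z up. The spindle bore opens in the hub's top, on the axis. The three chucks look alike: only the gauge tells which is good.
- chuck_b: Another spin chuck, outwardly the same as chuck_a.
- chuck_c: Another spin chuck, outwardly the same as chuck_a.
- chuck_a_mouth (a point): Centre of the bore's mouth in the top of chuck_a's hub, 40 mm above its origin; z up along the bore. Bore diameter 15 mm. In a good chuck it is full size for 32 mm: the gauge goes in 30 mm, until its collar sits on the hub. In a bad one it is full size only for 20 mm: the gauge stops hard there, its collar 10 mm above the hub. Below, both have a 7.6 mm pilot hole.
- chuck_b_mouth (a point): The same for chuck_b.
- chuck_c_mouth (a point): The same for chuck_c.
- tray: Grey open return tray, fixed, 200 mm (its x) by 130 mm (its y), walls 28 mm high and 4 mm thick, floor 4 mm thick. Origin: centre of its underside. It is on the side of the rack where the stand is not. Its -x end (nearer the robot) already holds the shaft collar; its +x half is free.
- shaft_collar: Loose steel shaft collar, diameter 38 mm, 12 mm tall, lying in the tray's -x end. Bystander.
- petri_dish: Bystander: lidded clear dish, diameter 92 mm, 15 mm tall, beyond the rack.
- wafer_box: Bystander: round white wafer box, diameter 116 mm, 22 mm tall, beyond the rack to the left.
- tweezers: Bystander: steel tweezers 120 mm long, lying between the robot and the rack.
- wash_bottle: Bystander: white wash bottle with a spout, diameter 66 mm, 185 mm tall, far right.
- resist_bottle: Bystander: amber glass bottle, diameter 68 mm, 145 mm tall, far left.
- beaker: Bystander: glass beaker, diameter 60 mm, 68 mm tall, beyond the rack's right end.
- screwdriver: Bystander: black-handled screwdriver, 160 mm long, lying beyond the rack to the right.
Things that resemble listed ones, but are neither listed nor needed, are in the scene too. What is shaped like the part that bears stand_hole but brown or orange is not meant.

How it is judged:
On the way, in this order (a step that is already met when the one before it is completed fails the run):
1. the held gauge is tried in the bore of the chuck in the left-hand nest, until its collar is within 2 mm of the hub or its tip within 1.5 mm of the narrow place (((horizontal distance between chuck_a and nest_1 below 0.015 m and horizontal distance between gauge and chuck_a_mouth below 0.004 m and z of gauge in the frame of chuck_a_mouth below -0.028 m and contact force between the fingers and gauge above 1 N) or (horizontal distance between chuck_b and nest_1 below 0.015 m and horizontal distance between gauge and chuck_b_mouth below 0.004 m and z of gauge in the frame of chuck_b_mouth below -0.028 m and contact force between the fingers and gauge above 1 N) or (horizontal distance between chuck_c and nest_1 below 0.015 m and horizontal distance between gauge and chuck_c_mouth below 0.004 m and z of gauge in the frame of chuck_c_mouth below -0.0185 m and contact force between the fingers and gauge above 1 N))), for 0.05 s.
2. the held gauge is tried in the bore of the chuck in the middle nest, until its collar is within 2 mm of the hub or its tip within 1.5 mm of the narrow place (((horizontal distance between chuck_a and nest_2 below 0.015 m and horizontal distance between gauge and chuck_a_mouth below 0.004 m and z of gauge in the frame of chuck_a_mouth below -0.028 m and contact force between the fingers and gauge above 1 N) or (horizontal distance between chuck_b and nest_2 below 0.015 m and horizontal distance between gauge and chuck_b_mouth below 0.004 m and z of gauge in the frame of chuck_b_mouth below -0.028 m and contact force between the fingers and gauge above 1 N) or (horizontal distance between chuck_c and nest_2 below 0.015 m and horizontal distance between gauge and chuck_c_mouth below 0.004 m and z of gauge in the frame of chuck_c_mouth below -0.0185 m and contact force between the fingers and gauge above 1 N))), for 0.05 s.
3. the held gauge is tried in the bore of the chuck in the right-hand nest, until its collar is within 2 mm of the hub or its tip within 1.5 mm of the narrow place (((horizontal distance between chuck_a and nest_3 below 0.015 m and horizontal distance between gauge and chuck_a_mouth below 0.004 m and z of gauge in the frame of chuck_a_mouth below -0.028 m and contact force between the fingers and gauge above 1 N) or (horizontal distance between chuck_b and nest_3 below 0.015 m and horizontal distance between gauge and chuck_b_mouth below 0.004 m and z of gauge in the frame of chuck_b_mouth below -0.028 m and contact force between the fingers and gauge above 1 N) or (horizontal distance between chuck_c and nest_3 below 0.015 m and horizontal distance between gauge and chuck_c_mouth below 0.004 m and z of gauge in the frame of chuck_c_mouth below -0.0185 m and contact force between the fingers and gauge above 1 N))), for 0.05 s.
At the end, for the whole second after the job is handed in: The chuck that failed lies flat, hub up, wholly in the tray on its floor (4 mm); the two that pass stand flat in their own nests (6 mm off centre at most); the gauge is upright in the stand's hole, collar within 2 mm of the block; all at rest and released (linear speed of each of chuck_a, chuck_b, chuck_c, gauge below 0.02 m/s and angular speed of each of chuck_a, chuck_b, chuck_c, gauge below 0.2 rad/s and angle between each of chuck_a, chuck_b, chuck_c, gauge's own z axis and vertical below 0.08 rad and ((horizontal distance between chuck_a and nest_1 below 0.006 m and z of chuck_a in the frame of nest_1 below 0.003 m) or (horizontal distance between chuck_a and nest_2 below 0.006 m and z of chuck_a in the frame of nest_2 below 0.003 m) or (horizontal distance between chuck_a and nest_3 below 0.006 m and z of chuck_a in the frame of nest_3 below 0.003 m)) and distance of each of chuck_a, chuck_b from where it was at the start of the episode below 0.015 m and ((horizontal distance between chuck_b and nest_1 below 0.006 m and z of chuck_b in the frame of nest_1 below 0.003 m) or (horizontal distance between chuck_b and nest_2 below 0.006 m and z of chuck_b in the frame of nest_2 below 0.003 m) or (horizontal distance between chuck_b and nest_3 below 0.006 m and z of chuck_b in the frame of nest_3 below 0.003 m)) and x of chuck_c in the frame of tray between -0.071 and 0.071 m and y of chuck_c in the frame of tray between -0.036 and 0.036 m and z of chuck_c in the frame of tray below 0.008 m and horizontal distance between gauge and stand_hole below 0.004 m and z of gauge in the frame of stand_hole below -0.028 m); the robot touches nothing.
It fails at once if the gauge is forced: pressed on a chuck with more than 80 N (contact force between gauge and chuck_a above 80 N or contact force between gauge and chuck_b above 80 N or contact force between gauge and chuck_c above 80 N).
It fails at once if a chuck or the gauge is dropped: falls out of the fingers faster than 0.6 m/s (about 18 mm) ((linear speed of chuck_a above 0.6 m/s and contact force between the fingers and chuck_a below 0.01 N) or (linear speed of chuck_b above 0.6 m/s and contact force between the fingers and chuck_b below 0.01 N) or (linear speed of chuck_c above 0.6 m/s and contact force between the fingers and chuck_c below 0.01 N) or (linear speed of gauge above 0.6 m/s and contact force between the fingers and gauge below 0.01 N)).
It fails at once if another thing on the bench or in the tray is pushed more than 30 mm (distance of any of shaft_collar, petri_dish, wafer_box, tweezers, wash_bottle, resist_bottle, beaker, screwdriver from where it was at the start of the episode above 0.03 m).
It also fails if it takes over 64 s, if anything falls off the work surface, if the arm or the gripper's body presses on something with over 40 N, if the wrist force passes 120 N, or if a joint passes its speed limit or range.

## Robot

A 7-joint arm with a two-finger parallel gripper is mounted at the origin on the work surface. World frame = base frame: x ahead of the robot, y to its left, z up, the work surface at z = 0. Lengths are in m, angles in rad, forces in N, time in s.
With the tool pointing down it reaches from about 0.4 to 0.85 m from the base axis. Payload 10.4 kg.
Tool frame: the origin (TCP) lies on the mounting face of the last link; the fingertips stand 173 mm ahead of it and the grasp point (between the pads) lies 155 mm ahead of it (manip.tip_extent is the distance from the TCP to the fingertips, in m); z points along the fingers, y is the line along which they close (so a half turn about z gives the same grasp; the last joint's range is limited). The gripper opens to 85 mm and grips with 20 to 120 N. Pads are 22 mm wide; open, the fingers measure 114 mm over their backs; the gripper's body (76 mm by 85 mm) begins 54 mm behind the grasp point. The pads swing forward as they close: fully open they stand 13 mm farther back than shut.
Start: joints at [1.144, 0.332, -0.065, 1.46, 0.022, 1.35, -0.088], TCP at [0.246, -0.575, 0.405] pointing down, gripper open.
Joint ranges: [-2.6, 2.6], [-0.5, 2.12], [-1.47, 1.34], [0.16, 2.42], [-1.27, 4.41], [0.06, 2.06], [-2.6, 2.6]. Speed limits (rad/s): [2.22, 2.22, 2.79, 2.79, 3.14, 3.14, 3.14].

## Interface

Orientations are given as a unit quaternion [x, y, z, w].
In Python, from workcell import manip gives the robot as it stands.
- The arm moves only by the tool move_arm, never from a script. Its argument "plan" is one flat list of numbers, 7 for each row, row after row: the turn, a rotation vector about the tool's x, y, z in rad, then the shift along the tool's x, y, z in m, then the finger opening in m, from 0 to 0.0854. In form: [ax, ay, az, dx, dy, dz, gripper, ax, ay, az, dx, dy, dz, gripper, ...]. A call has 1 to 12 rows; each row is the pose to reach, as a shift and turn from the pose commanded when the call began, along the tool's axes at that moment; what a row does not reach only later rows make up. A row lasts 1/8 s, in which the tool goes at most 62.5 mm and 10.7 degrees, less where a joint would pass 70% of its speed; a pose out of reach is approached as far as the arm can. A call with a gripper value outside its range is refused whole. The fingers move at their own pace and stop on an object; "squeeze" is the grip in N (left out, the last holds). Time passes only in rows, so rows that repeat a pose let the fingers close. It gives the time, the measured TCP pose, the force, the opening and the grip force at its end, in the units of the state.
- manip.get_obs(): the state, without advancing time (a new reading comes with each control period).
- manip.camera(name): name is "scene" or "top" or "wrist"; returns a dict with "color" (420x560x3 uint8, red, green, blue), "fx", "fy", "cx", "cy" (pixels), "cam_to_world" (4x4, takes a point from camera to world coordinates); the wrist camera has in their place "mount" (4x4, takes a point from camera to tool coordinates, whose origin is the TCP and whose axes are the flange's). Camera axes: x right, y down, z forward; pixel columns grow to the right and rows downward; lengths in m; the calibration is good to about 2 mm. A picture is of the moment at which its call begins: read the wrist's pose just before it. There is no depth.
- manip.hand_in(): hands the job in; it is judged then, once.
Trained networks look in a picture, given as the dict that the camera call returned (one of the last four; its "shot" number tells which), for a name from the list of things; names that differ only in an ending like _2 or _b are one class to them, and where a whole thing is asked for, a point or a joint stands for the part that bears it (a point fixed in the world has none). Each returns a list of dicts, best first, with "conf" (0 to 1); they miss things now and then, are a little off and sometimes report something else, mostly with a low value. They report only what shows in the picture. A call takes as long as a camera call. They do not tell look-alikes from the thing itself.
- manip.look_for(picture, label): "position" ([x, y, z] in m, in the coordinates of the camera as it stood for that picture, good to about 4 mm: the middle of the surface that is visible of it).
- manip.silhouettes(picture, label): "pixels" (420x560 bool, what is visible of it).
- manip.tip_of(picture, label): "position" ([x, y, z] in m, in the coordinates of the camera as it stood for that picture, good to about 4 mm: a listed point, or the origin of a listed thing).
The state is a dict: "clock": time; "joint_pos": joint angles; "joint_velocities": joint speeds; "tau": joint torques, N m; "position": TCP position; "ee_rot": TCP orientation; "ft_force": force on the tool from outside, world axes, zero at the start; "torque": the same for the moment, N m; "grip_width": opening from 0.0 (shut) to 1.0 (fully open); "grasp_force": force on a finger pad.
Only numpy, scipy, OpenCV 4.12 (cv2) and the standard library are available. Lean on these libraries where they do the work, as an engineer would, in place of code of your own. Each camera call takes 0.05 s, during which the arm holds its last target. There are 200 camera calls.

## Working session

There is one attempt and no reset: what is moved stays moved. The work goes in short steps, Python scripts to look and compute and a tool call to move; the robot and the scene stay as the last step left them, time stands still between calls to the robot, and variables do not carry over. Pictures are saved under pics/ and viewed, at most 10 in all, crops included, and the job is handed in when it is done.

Besides the shell and the picture viewer there is one more tool, called after "Request:" by a JSON object that holds its "op" and its "data". move_arm: Moves the arm, as the interface text tells. Its arguments: {"type":"object","properties":{"plan":{"type":"array","items":{"type":"number"}},"squeeze":{"type":"number"}},"required":["plan"]}

```bash
mkdir -p pics; cat > h.py <<'E'
import numpy as np,cv2
from workcell import manip
from scipy.spatial.transform import Rotation as R
def cam(n):
    o=manip.get_obs(); p=manip.camera(n)
    if n=="wrist":
        T=np.eye(4);T[:3,:3]=R.from_quat(o["ee_rot"]).as_matrix();T[:3,3]=o["position"]
        p["T"]=T@np.array(p["mount"])
    else: p["T"]=np.array(p["cam_to_world"])
    return p
def w(p,x): return p["T"][:3,:3]@np.array(x)+p["T"][:3,3]
def save(p,f,crop=None,s=1):
    im=p["color"][:,:,::-1]
    if crop: a,b,c,d=crop; im=im[b:d,a:c]
    cv2.imwrite("pics/"+f,cv2.resize(im,None,fx=s,fy=s,interpolation=cv2.INTER_CUBIC))
def px(p,X):
    q=np.linalg.inv(p["T"])@np.r_[X,1]; return np.round([p["fx"]*q[0]/q[2]+p["cx"],p["fy"]*q[1]/q[2]+p["cy"]],1)
def onz(p,u,v,z):
    d=p["T"][:3,:3]@np.array([(u-p["cx"])/p["fx"],(v-p["cy"])/p["fy"],1]);o=p["T"][:3,3]
    return o+d*(z-o[2])/d[2]
E
python3 - <<'E'
from h import *
np.set_printoptions(precision=4,suppress=True)
o=manip.get_obs(); print(o)
for n in ["top","scene"]:
    p=cam(n); save(p,n+".png"); print(n,p["T"],p["fx"])
    for l in ["gauge","stand_hole","rack","chuck_a_mouth","tray","nest_1","shaft_collar"]:
        for d in manip.tip_of(p,l)[:5]:
            X=w(p,d["position"]); print(l,round(d["conf"],2),X,px(p,X))
E
```

```text
{'clock': 0.0, 'joint_pos': array([ 1.1444,  0.3328, -0.0647,  1.4609,  0.0216,  1.3499, -0.0885]), 'joint_velocities': array([ 0.001 , -0.0013, -0.0001,  0.0008, -0.0006,  0.0009,  0.0019]), 'tau': array([  0.0015, -62.546 ,   0.0499, -39.1602,   0.0163,   0.0101,
        -0.0001]), 'position': array([ 0.2455, -0.5746,  0.4039]), 'ee_rot': array([ 0.9797,  0.2006, -0.0002, -0.0007]), 'ft_force': array([-0.3687,  0.2713,  0.992 ]), 'torque': array([ 0.0105, -0.0075,  0.0338]), 'grasp_force': 0.0, 'grip_width': 0.9988122842698595}
top [[ 0.028  -0.995   0.0955  0.3892]
 [-0.9996 -0.0269  0.0132 -0.1314]
 [-0.0106 -0.0958 -0.9953  1.3605]
 [ 0.      0.      0.      1.    ]] 477.9674796266988
gauge 0.57 [ 0.4284 -0.3215  0.0133] [348.  245.8]
stand_hole 0.82 [ 0.4011 -0.4702  0.0406] [403.6 257.1]
stand_hole 0.74 [ 0.4243 -0.324   0.0373] [350.1 247.1]
stand_hole 0.73 [ 0.2717 -0.3209  0.0435] [348.6 303.4]
stand_hole 0.57 [ 0.3704 -0.1435  0.0422] [284.2 265. ]
stand_hole 0.56 [ 0.3528 -0.6452  0.0426] [468.2 276.7]
rack 0.81 [ 0.5309 -0.0308  0.0032] [246.1 207.2]
rack 0.58 [ 0.7499 -
[... 719 characters left out ...]

stand_hole 0.9 [ 0.3753 -0.1447  0.0442] [245.4 207. ]
stand_hole 0.79 [ 0.4022 -0.4715  0.0449] [178.2 269.3]
stand_hole 0.77 [ 0.3594 -0.6454  0.0396] [126.5 296.8]
stand_hole 0.73 [ 0.4298 -0.3202  0.045 ] [218.7 245.9]
rack 0.58 [ 0.5308 -0.0341  0.0005] [298.9 220.4]
chuck_a_mouth 0.66 [ 0.5239 -0.1255  0.0542] [279.6 225.6]
tray 0.98 [ 0.4867  0.3225 -0.0049] [352.4 161.7]
nest_1 0.95 [ 0.5194 -0.1268  0.0156] [278.5 231.6]
nest_1 0.94 [ 0.5317 -0.0354  0.014 ] [298.9 218.5]
nest_1 0.79 [0.5354 0.0585 0.0131] [317.3 204.1]
nest_1 0.33 [ 0.5312 -0.0384  0.0023] [298.2 220.9]
shaft_collar 0.66 [ 0.4287 -0.3233  0.046 ] [217.8 246.1]
shaft_collar 0.53 [0.4187 0.3356 0.0087] [341.4 148.9]
```

View pics/top.png

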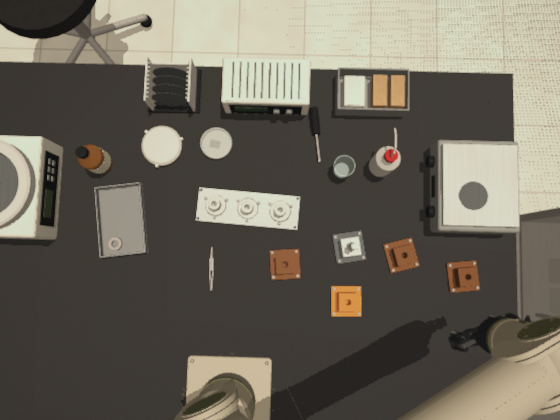

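```bash
python3 - <<'E'
from h import *
p=cam("scene"); save(p,"sc.png",(90,120,380,330),2.7)
E
```

```text
(no output)
```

View pics/sc.png

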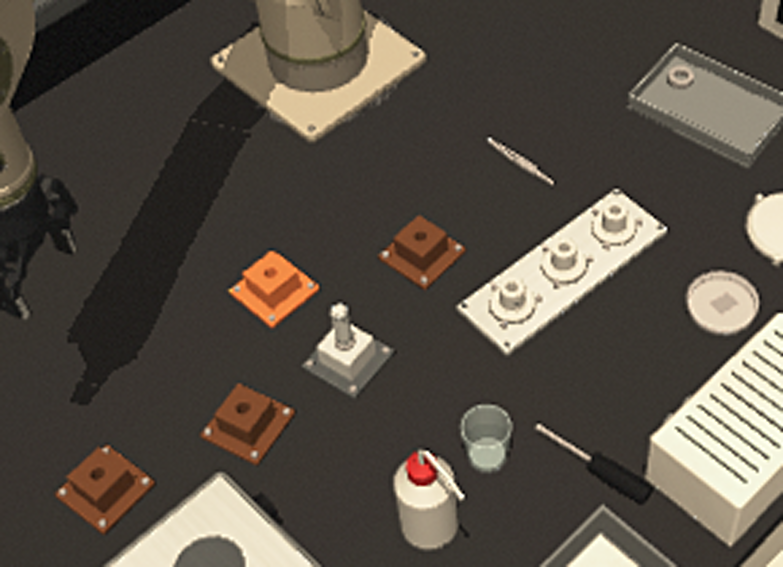

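The gauge, in a white block on a grey foot, is at top (350,247). The other stand-shaped blocks are brown or orange: top (285,265), (402,255), (463,277) and (347,301). Those are the decoys, and the enlarged crop confirms only the white/grey stand holds the gauge. The chucks are at top (215,205), (247,208) and (280,211), and the tray is at (121,221). Next I move above the stand for a wrist view.

Request:
{"op": "move_arm", "data": {"plan": [0, 0, 0, 0.265, -0.175, 0, 0.05, 0, 0, 0, 0.265, -0.175, 0, 0.05, 0, 0, 0, 0.265, -0.175, 0, 0.05, 0, 0, 0, 0.265, -0.175, 0, 0.05, 0, 0, 0, 0.265, -0.175, 0, 0.05, 0, 0, 0, 0.265, -0.175, 0, 0.05, 0, 0, 0, 0.265, -0.175, 0, 0.05, 0, 0, 0, 0.265, -0.175, 0, 0.05], "squeeze": 30}}

```text
clock: 1.85
position: [0.4196, -0.3112, 0.4046]
ee_rot: [0.98, 0.199, -0.0, 0.0]
ft_force: [1.1, -0.2, -0.4]
grip_width: 0.588
grasp_force: 0.0
```

```bash
cat >> h.py <<'E'
np.set_printoptions(precision=4,suppress=True)
def rel(X,yaw=None):
    "shift+turn in tool axes to reach TCP X, x-axis heading yaw, tool down"
    o=manip.get_obs(); r=R.from_quat(o["ee_rot"]); M=r.as_matrix()
    cy=np.arctan2(M[1,0],M[0,0]); 
    if yaw is None: yaw=cy
    G=R.from_euler("z",yaw)*R.from_euler("x",np.pi)
    t=(r.inv()*G).as_rotvec()
    print("at",o["position"],"yaw",round(cy,4),"turn",t,"shift",M.T@(np.array(X)-o["position"]))
E
python3 - <<'E'
from h import *
p=cam("wrist"); save(p,"w1.png"); print(np.array(p["mount"]),p["fx"]);o=manip.get_obs();print(o["position"],o["ee_rot"],o["clock"])
for l in ["gauge","stand_hole"]:
    for d in manip.tip_of(p,l)[:3]:
        X=w(p,d["position"]); print(l,round(d["conf"],2),X,px(p,X))
E
```

```text
[[ 0.0003 -0.9449 -0.3275  0.0854]
 [ 1.      0.0003  0.     -0.0002]
 [ 0.0001 -0.3275  0.9449  0.0308]
 [ 0.      0.      0.      1.    ]] 309.936362487048
[ 0.4196 -0.3112  0.4046] [ 0.98    0.1992 -0.0002  0.0001] 1.9
gauge 0.95 [ 0.428  -0.3264  0.011 ] [299.  167.4]
stand_hole 0.96 [ 0.4078 -0.4729  0.0443] [407.6 237.2]
stand_hole 0.79 [ 0.277  -0.3203  0.037 ] [247.  278.4]
stand_hole 0.6 [ 0.4251 -0.3256  0.041 ] [298.5 175.6]
```

View pics/w1.png

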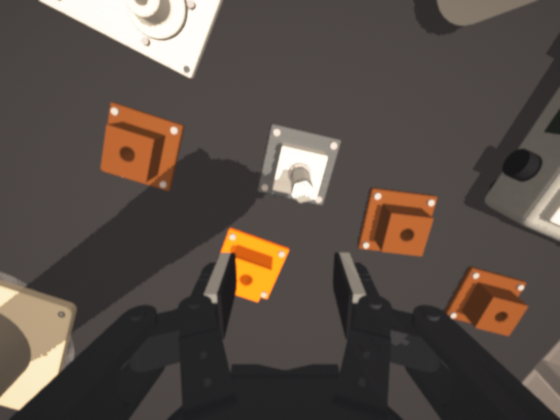

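The gauge stands in the white/grey stand at (301,190), and the decoys show as brown and orange blocks. I'll go lower for an exact look.

Request:
{"op": "move_arm", "data": {"plan": [0, 0, 0, 0.001, 0.016, 0.06, 0.06, 0, 0, 0, 0.001, 0.016, 0.075, 0.06, 0, 0, 0, 0.001, 0.016, 0.075, 0.06]}}

```text
clock: 2.38
position: [0.4274, -0.324, 0.3295]
ee_rot: [0.98, 0.2, -0.001, -0.001]
ft_force: [1.1, 0.8, 1.0]
grip_width: 0.706
grasp_force: 0.0
```

```bash
python3 - <<'E'
from h import *
p=cam("wrist"); print(manip.get_obs()["position"])
s=manip.silhouettes(p,"gauge")
for l in ["gauge","stand_hole"]:
    for d in manip.tip_of(p,l)[:2]:
        X=w(p,d["position"]); print(l,round(d["conf"],2),X,px(p,X))
for d in s[:2]:
    v,u=np.nonzero(d["pixels"]); print(d["conf"],u.min(),u.max(),v.min(),v.max())
save(p,"w2.png",(210,110,370,230),5)
print(onz(p,280,170,.11))
E
```

```text
[ 0.4279 -0.324   0.3308]
gauge 0.76 [ 0.4281 -0.327   0.0111] [288.4 187.3]
stand_hole 0.96 [ 0.2785 -0.3187  0.0376] [223.5 319.8]
stand_hole 0.88 [ 0.4289 -0.3234  0.0452] [285.2 196.2]
0.69 273 302 184 241
[ 0.4631 -0.3051  0.11  ]
```

View pics/w2.png

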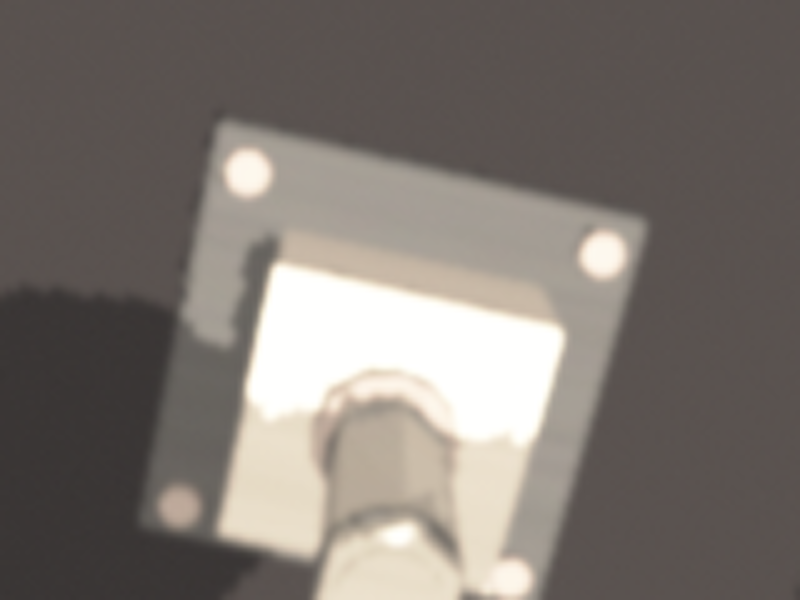

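The gauge's collar and handle stand in the white block. I'll use the block's corners for position and crop the hex top for yaw.

```bash
python3 - <<'E'
from h import *
p=cam("wrist")
c=[onz(p,210+u/5,110+v/5,.042) for u,v in [(275,265),(563,330),(218,535)]]
print(c); e=c[1]-c[0]; f=c[2]-c[0]
print("len",np.linalg.norm(e),np.linalg.norm(f),"edge yaw",np.arctan2(e[1],e[0]),"ctr(if square)",(c[1]+c[2])/2)
C=c[0]+ (e/np.linalg.norm(e)+f/np.linalg.norm(f))*.025; print("ctr",C, "top px",px(p,[*C[:2],.11]),"mouth",px(p,C))
b=[onz(p,210+u/5,110+v/5,.008) for u,v in [(222,120),(648,215),(140,525)]];print("foot",(b[1]+b[2])/2)
save(p,"w3.png",(250,180,330,260),7)
E
```

```text
[array([ 0.4496, -0.2975,  0.042 ]), array([ 0.4585, -0.3474,  0.042 ]), array([ 0.3998, -0.3066,  0.042 ])]
len 0.05060731981696811 0.05057926317721248 edge yaw -1.3932023915286047 ctr(if square) [ 0.4292 -0.327   0.042 ]
ctr [ 0.4294 -0.3266  0.042 ] top px [288.1 228.2] mouth [287.1 196.6]
foot [ 0.4302 -0.3267  0.008 ]
```

View pics/w3.png

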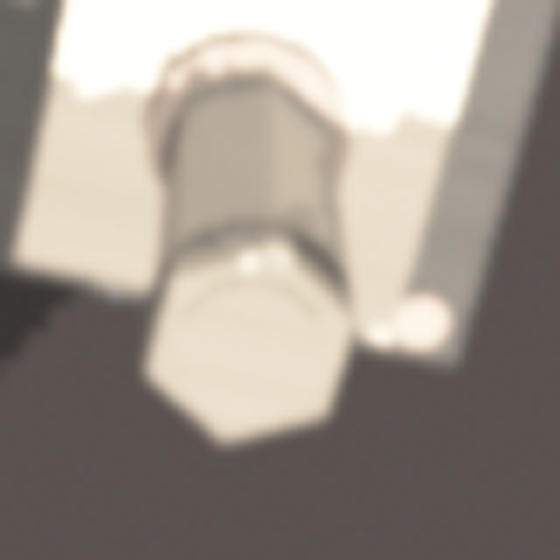

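```bash
python3 - <<'E'
from h import *
p=cam("wrist")
V=np.array([onz(p,250+u/7,180+v/7,.11) for u,v in [(272,233),(350,315),(330,418),(228,445),(145,372),(170,262)]])
c=V.mean(0); d=V-c; a=np.arctan2(d[:,1],d[:,0]); print(c,np.hypot(d[:,0],d[:,1]))
m=np.angle(np.exp(6j*a).mean())/6; print("vertex angle mod60",m,"flat normals mod60",m+np.pi/6)
X=[(c[0]+.4294)/2,(c[1]-.3266)/2]
rel([*X,.26],.178); rel([*X,.243],.178)
E
```

```text
[ 0.4283 -0.3252  0.11  ] [0.0114 0.01   0.0113 0.0112 0.0105 0.0112]
vertex angle mod60 0.16806099347430262 flat normals mod60 0.6916597690726014
at [ 0.428  -0.324   0.3311] yaw 0.4039 turn [ 0.0018 -0.0013  0.2259] shift [-0.      0.0019  0.0711]
at [ 0.428  -0.324   0.3311] yaw 0.4039 turn [ 0.0018 -0.0013  0.2259] shift [-0.      0.0019  0.0881]
```

Request:
{"op": "move_arm", "data": {"plan": [0, 0, 0.12, 0, 0.002, 0.02, 0.05, 0, 0, 0.23, 0, 0.002, 0.04, 0.045, 0, 0, 0.23, 0, 0.002, 0.07, 0.045, 0, 0, 0.23, 0, 0.002, 0.088, 0.045, 0, 0, 0.23, 0, 0.002, 0.088, 0.025, 0, 0, 0.23, 0, 0.002, 0.088, 0.01, 0, 0, 0.23, 0, 0.002, 0.088, 0.01, 0, 0, 0.23, 0, 0.002, 0.088, 0.01], "squeeze": 40}}

```text
clock: 3.68
position: [0.4287, -0.326, 0.2423]
ee_rot: [0.996, 0.087, 0.0, 0.0]
ft_force: [0.3, 0.9, 1.9]
grip_width: 0.206
grasp_force: 41.8
```

```bash
python3 - <<'E'
from h import *
o=manip.get_obs(); print(o["position"],o["grip_width"],o["grasp_force"],o["ft_force"]); rel(o["position"]); rel([.4283,-.3252,.243],.178)
for n in ["top","scene"]:
    p=cam(n)
    for l in ["chuck_a_mouth","nest_1","chuck_a","rack"]:
        for d in manip.tip_of(p,l)[:4]:
            X=w(p,d["position"]); print(n,l,round(d["conf"],2),X,px(p,X))
E
```

```text
[ 0.4287 -0.326   0.2423] 0.20563214987452272 41.823650179139804 [0.3336 0.8714 1.8623]
at [ 0.4287 -0.326   0.2423] yaw 0.1737 turn [ 0.0008 -0.0007 -0.    ] shift [0. 0. 0.]
at [ 0.4287 -0.326   0.2423] yaw 0.1737 turn [ 0.0008 -0.0007 -0.0043] shift [-0.0002 -0.0008 -0.0007]
top chuck_a_mouth 0.91 [ 0.5216 -0.1254  0.0488] [279.1 209.7]
top chuck_a_mouth 0.21 [0.5308 0.0578 0.0134] [214.7 206. ]
top nest_1 0.96 [ 0.5272 -0.0375  0.011 ] [248.2 208.2]
top nest_1 0.83 [ 0.5215 -0.1258  0.0109] [279.2 211.1]
top nest_1 0.75 [0.53   0.056  0.0144] [215.3 206.2]
top chuck_a 0.81 [0.5319 0.0541 0.0138] [216.  205.6]
top chuck_a 0.76 [ 0.5251 -0.1259  0.0141] [279.3 209.7]
top chuck_a 0.74 [ 0.5272 -0.0368  0.0109] [248.  208.2]
top rack 0.91 [ 0.5313 -0.0339  0.0021] [247.2 207.1]
top rack 0.61 [ 0.75   -0.2233  0.0024] [315.  133.8]
scene chuck_a_mouth 0.48 [ 0.5228 -0.1273  0.0516] [279.  226.1]
scene chuck_a_mouth 0.32 [ 0.6641 -0.4092  0.0012] [249.3 313.6]
scene nest_1 0.97 [ 0.5311 -0.0338  0.0116] [299.1 218.6]
scene nest_1 0.73 [ 0.5198 -0.127   0.0118] [278.5 232.4]
scene nest_1 0.67 [0.5333 0.0547 0.0132] [316.2 204.4]
scene nest_1 0.25 [ 0.5313 -0.0363  0.002 ] [298.6 220.6]
scene chuck_a 0.78 [0.5306 0.0542 0.0128] [315.5 204.1]
scene chuck_a 0.64 [ 0.6624 -0.4082  0.0011] [249.2 313.1]
scene chuck_a 0.62 [ 0.5303 -0.0384  0.0128] [298.1 219. ]
scene chuck_a 0.56 [ 0.5188 -0.1306  0.0128] [277.6 232.7]
scene rack 0.71 [ 0.5306 -0.036   0.0023] [298.5 220.4]
scene rack 0.36 [ 0.5209 -0.1248  0.0156] [279.2 231.5]
```

The gauge is gripped (opening about 18 mm, grip force 42 N). I'll lift it and go between nests 1 and 2 to see all the bores.

Request:
{"op": "move_arm", "data": {"plan": [0, 0, 0, 0, 0, -0.03, 0.01, 0, 0, 0, 0, 0, -0.07, 0.01, 0, 0, 0, 0, 0, -0.09, 0.01, 0, 0, 0, 0.16, -0.312, -0.09, 0.01, 0, 0, 0, 0.16, -0.312, -0.09, 0.01, 0, 0, 0, 0.16, -0.312, -0.09, 0.01, 0, 0, 0, 0.16, -0.312, -0.09, 0.01, 0, 0, 0, 0.16, -0.312, -0.09, 0.01, 0, 0, 0, 0.16, -0.312, -0.09, 0.01, 0, 0, 0, 0.16, -0.312, -0.09, 0.01, 0, 0, 0, 0.16, -0.312, -0.09, 0.01, 0, 0, 0, 0.16, -0.312, -0.09, 0.01]}}

```text
clock: 5.68
position: [0.532, 0.0076, 0.3315]
ee_rot: [0.996, 0.086, -0.0, 0.0]
ft_force: [-0.1, 0.4, -1.4]
grip_width: 0.208
grasp_force: 41.5
```

```bash
python3 - <<'E'
from h import *
o=manip.get_obs(); print(o["position"],o["grip_width"],o["grasp_force"],o["ft_force"])
p=cam("wrist"); save(p,"w4.png",(80,20,520,350),1.8)
for l in ["chuck_a_mouth","nest_1","chuck_a","gauge","rack","stand_hole"]:
    for d in manip.tip_of(p,l)[:4]:
        X=w(p,d["position"]); print(l,round(d["conf"],2),X,px(p,X))
import pickle; pickle.dump(p,open("p4.pkl","wb"))
for z,n in((.052,"mouth"),):
    for X in ([.532,.056],[.529,-.036],[.5225,-.126]): print(px(p,[*X,z]))
E
```

```text
[0.532  0.0076 0.3315] 0.20813051397638205 41.45345427969005 [-0.0801  0.4253 -1.365 ]
chuck_a_mouth 0.59 [ 0.523  -0.1277  0.0535] [434.8 234.8]
nest_1 0.52 [ 0.525  -0.0352  0.0528] [332.3 215.8]
chuck_a 0.98 [ 0.5247 -0.033   0.0123] [324.1 200.3]
chuck_a 0.91 [0.5357 0.0528 0.0179] [238.  176.5]
chuck_a 0.77 [ 0.5228 -0.1311  0.0112] [418.8 217.4]
chuck_a 0.51 [0.5331 0.0083 0.1017] [284.  221.3]
gauge 0.97 [0.5268 0.0083 0.0986] [282.6 227.7]
stand_hole 0.76 [ 0.3763 -0.1452  0.0402] [399.9 354.3]
[227.9 190.4]
[334.1 211.2]
[432.  234.3]
```

View pics/w4.png

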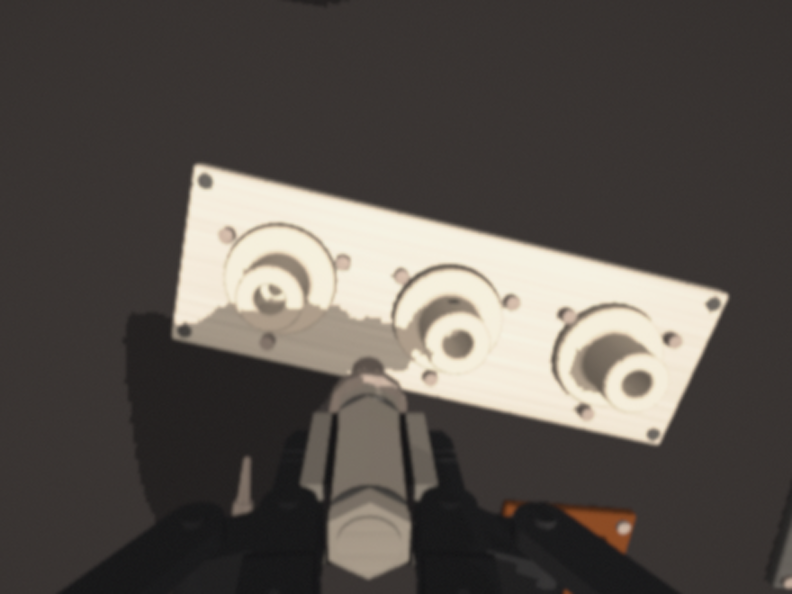

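```bash
python3 - <<'E'
from h import *
import pickle; p=pickle.load(open("p4.pkl","rb"))
for c in [(270,298),(458,343),(636,383)]: print("mouth",onz(p,80+c[0]/1.8,20+c[1]/1.8,.052))
# rack corners & pins check
b=[onz(p,80+u/1.8,20+v/1.8,.012) for u,v in [(194,163),(728,294),(660,445),(174,338)]]; print(b, np.mean(b,0))
for a,c in (((227,235),(343,262)),): pass
for k,q in enumerate([[(227,235),(343,262),(267,341)],[(401,276),(512,302),(430,378)],[(568,316),(674,340),(586,411)]]):
    print("nest",np.mean([onz(p,80+u/1.8,20+v/1.8,.020) for u,v in q],0))
print("gauge top ctr",onz(p,80+370/1.8,20+530/1.8,.199),"collar far edge",onz(p,80+368/1.8,20+372/1.8,.137))
g=.5320,.0076
for X in ([*g,.1012+.098],[*g,.1012+.036],[*g,.1012]): print(px(p,X))
rel([.5320,.0550,.335])
E
```

```text
mouth [0.5366 0.0547 0.052 ]
mouth [ 0.5297 -0.0362  0.052 ]
mouth [ 0.5241 -0.1267  0.052 ]
[array([0.5868, 0.1052, 0.012 ]), array([ 0.5681, -0.1823,  0.012 ]), array([ 0.4731, -0.1778,  0.012 ]), array([0.4919, 0.1095, 0.012 ])] [ 0.53   -0.0363  0.012 ]
nest [0.5365 0.0553 0.02  ]
nest [ 0.5304 -0.0354  0.02  ]
nest [ 0.5248 -0.1264  0.02  ]
gauge top ctr [0.5342 0.0078 0.199 ] collar far edge [0.5446 0.01   0.137 ]
[285.1 319.3]
[284.9 246.7]
[284.8 222.6]
at [0.5321 0.0089 0.3317] yaw 0.1734 turn [ 0.0001 -0.0001 -0.    ] shift [ 0.0079 -0.0455 -0.0033]
```

Request:
{"op": "move_arm", "data": {"plan": [0, 0, 0, 0.0125, -0.045, 0.01, 0.01, 0, 0, 0, 0.0125, -0.045, 0.03, 0.01, 0, 0, 0, 0.0125, -0.045, 0.04, 0.01, 0, 0, 0, 0.0125, -0.045, 0.04, 0.01, 0, 0, 0, 0.0125, -0.045, 0.045, 0.01, 0, 0, 0, 0.0125, -0.045, 0.05, 0.01, 0, 0, 0, 0.0125, -0.045, 0.054, 0.01, 0, 0, 0, 0.0125, -0.045, 0.058, 0.01, 0, 0, 0, 0.0125, -0.045, 0.061, 0.01, 0, 0, 0, 0.0125, -0.045, 0.061, 0.01]}}

```text
clock: 7.28
position: [0.5366, 0.0556, 0.2705]
ee_rot: [0.996, 0.087, -0.0, 0.0]
ft_force: [-0.2, 1.3, -1.4]
grip_width: 0.205
grasp_force: 41.5
```

```bash
python3 - <<'E'
from h import *
o=manip.get_obs(); print(o["position"],o["grip_width"],o["grasp_force"],o["ft_force"],o["torque"]); rel([.5363,.055,.2705])
E
```

```text
[0.5366 0.0556 0.2705] 0.2048423938466356 41.495329254248645 [-0.238   1.2946 -1.4393] [ 0.0258 -0.0306 -0.0313]
at [0.5366 0.0556 0.2705] yaw 0.1738 turn [0.     0.0003 0.    ] shift [-0.0004  0.0005 -0.    ]
```

Request:
{"op": "move_arm", "data": {"plan": [0, 0, 0, 0, 0, 0.004, 0.01, 0, 0, 0, 0, 0, 0.007, 0.01, 0, 0, 0, 0, 0, 0.009, 0.01, 0, 0, 0, 0, 0, 0.0095, 0.01]}}

```text
clock: 7.78
position: [0.5369, 0.0557, 0.2622]
ee_rot: [0.996, 0.087, 0.0, 0.0]
ft_force: [-5.1, -0.4, 11.7]
grip_width: 0.204
grasp_force: 43.1
```

Request:
{"op": "move_arm", "data": {"plan": [0, 0, 0, 0, 0, 0.001, 0.01, 0, 0, 0, 0, 0, 0.001, 0.01]}}

```text
clock: 8.02
position: [0.5371, 0.0559, 0.262]
ee_rot: [0.996, 0.087, 0.001, 0.0]
ft_force: [-4.9, -0.6, 16.9]
grip_width: 0.205
grasp_force: 43.6
```

It stopped hard at 20 mm depth, so chuck 1 (left) fails. On to the middle one.

Request:
{"op": "move_arm", "data": {"plan": [0, 0, 0, 0, 0, -0.03, 0.01, 0, 0, 0, 0, 0, -0.05, 0.01, 0, 0, 0, -0.0115, 0.0445, -0.055, 0.01, 0, 0, 0, -0.0228, 0.089, -0.055, 0.01, 0, 0, 0, -0.0228, 0.089, -0.045, 0.01, 0, 0, 0, -0.0228, 0.089, -0.03, 0.01, 0, 0, 0, -0.0228, 0.089, -0.03, 0.01, 0, 0, 0, -0.0228, 0.089, -0.025, 0.01, 0, 0, 0, -0.0228, 0.089, -0.02, 0.01, 0, 0, 0, -0.0228, 0.089, -0.015, 0.01, 0, 0, 0, -0.0228, 0.089, -0.01, 0.01, 0, 0, 0, -0.0228, 0.089, -0.01, 0.01]}}

```text
clock: 9.52
position: [0.5295, -0.036, 0.2698]
ee_rot: [0.996, 0.087, -0.0, -0.0]
ft_force: [-1.4, 0.6, -0.8]
grip_width: 0.201
grasp_force: 41.4
```

Request:
{"op": "move_arm", "data": {"plan": [0, 0, 0, 0, 0, 0.004, 0.01, 0, 0, 0, 0, 0, 0.007, 0.01, 0, 0, 0, 0, 0, 0.009, 0.01, 0, 0, 0, 0, 0, 0.0095, 0.01]}}

```text
clock: 10.02
position: [0.5296, -0.036, 0.2606]
ee_rot: [0.996, 0.087, -0.0, 0.0]
ft_force: [-0.1, 0.5, -0.8]
grip_width: 0.205
grasp_force: 41.4
```

Free past 20 mm, so I'll go on to the collar.

Request:
{"op": "move_arm", "data": {"plan": [0, 0, 0, 0, 0, 0.004, 0.01, 0, 0, 0, 0, 0, 0.007, 0.01, 0, 0, 0, 0, 0, 0.0085, 0.01, 0, 0, 0, 0, 0, 0.009, 0.01]}}

```text
clock: 10.52
position: [0.5297, -0.036, 0.2523]
ee_rot: [0.996, 0.087, -0.0, 0.0]
ft_force: [-4.7, 0.5, 10.9]
grip_width: 0.202
grasp_force: 42.6
```

The collar seated at 30 mm: chuck 2 passes. Now chuck 3.

Request:
{"op": "move_arm", "data": {"plan": [0, 0, 0, 0, 0, -0.03, 0.01, 0, 0, 0, 0, 0, -0.055, 0.01, 0, 0, 0, -0.0106, 0.044, -0.065, 0.01, 0, 0, 0, -0.0212, 0.0885, -0.065, 0.01, 0, 0, 0, -0.0212, 0.0885, -0.055, 0.01, 0, 0, 0, -0.0212, 0.0885, -0.04, 0.01, 0, 0, 0, -0.0212, 0.0885, -0.04, 0.01, 0, 0, 0, -0.0212, 0.0885, -0.035, 0.01, 0, 0, 0, -0.0212, 0.0885, -0.03, 0.01, 0, 0, 0, -0.0212, 0.0885, -0.025, 0.01, 0, 0, 0, -0.0212, 0.0885, -0.019, 0.01, 0, 0, 0, -0.0212, 0.0885, -0.019, 0.01]}}

```text
clock: 12.02
position: [0.5239, -0.1268, 0.2702]
ee_rot: [0.996, 0.087, -0.0, -0.0]
ft_force: [-0.1, -0.6, -1.4]
grip_width: 0.199
grasp_force: 41.3
```

Request:
{"op": "move_arm", "data": {"plan": [0, 0, 0, 0, 0, 0.004, 0.01, 0, 0, 0, 0, 0, 0.007, 0.01, 0, 0, 0, 0, 0, 0.009, 0.01, 0, 0, 0, 0, 0, 0.0095, 0.01]}}

```text
clock: 12.52
position: [0.524, -0.1268, 0.2611]
ee_rot: [0.996, 0.087, -0.0, 0.0]
ft_force: [0.2, -1.0, -1.5]
grip_width: 0.206
grasp_force: 41.3
```

Request:
{"op": "move_arm", "data": {"plan": [0, 0, 0, 0, 0, 0.004, 0.01, 0, 0, 0, 0, 0, 0.007, 0.01, 0, 0, 0, 0, 0, 0.0088, 0.01, 0, 0, 0, 0, 0, 0.0095, 0.01]}}

```text
clock: 13.02
position: [0.5241, -0.1268, 0.2523]
ee_rot: [0.996, 0.087, -0.0, 0.0]
ft_force: [-5.7, 0.8, 10.9]
grip_width: 0.205
grasp_force: 42.7
```

```bash
python3 - <<'E'
from h import *
o=manip.get_obs(); print(o["ft_force"])
rel([.4290,-.3262,.330],.174); rel([.4290,-.3262,.2423],.174)
E
```

```text
[-5.7128  0.793  10.8796]
at [ 0.5241 -0.1268  0.2523] yaw 0.1738 turn [ 0.0003  0.0001 -0.0002] shift [-0.1281  0.18   -0.0777]
at [ 0.5241 -0.1268  0.2523] yaw 0.1738 turn [ 0.0003  0.0001 -0.0002] shift [-0.1281  0.1799  0.01  ]
```

The collar seated again: chuck 3 passes, so only the left chuck fails. Returning the gauge.

Request:
{"op": "move_arm", "data": {"plan": [0, 0, 0, 0, 0, -0.035, 0.01, 0, 0, 0, 0, 0, -0.07, 0.01, 0, 0, 0, -0.032, 0.045, -0.08, 0.01, 0, 0, 0, -0.064, 0.09, -0.08, 0.01, 0, 0, 0, -0.096, 0.135, -0.08, 0.01, 0, 0, 0, -0.1281, 0.18, -0.08, 0.01, 0, 0, 0, -0.1281, 0.18, -0.065, 0.01, 0, 0, 0, -0.1281, 0.18, -0.05, 0.01, 0, 0, 0, -0.1281, 0.18, -0.05, 0.01, 0, 0, 0, -0.1281, 0.18, -0.04, 0.01, 0, 0, 0, -0.1281, 0.18, -0.032, 0.01, 0, 0, 0, -0.1281, 0.18, -0.025, 0.01]}}

```text
clock: 14.52
position: [0.4291, -0.3261, 0.2762]
ee_rot: [0.996, 0.087, -0.0, 0.0]
ft_force: [0.4, 0.2, -1.6]
grip_width: 0.2
grasp_force: 41.4
```

```bash
python3 - <<'E'
from h import *
o=manip.get_obs(); print(o["position"],o["ft_force"])
rel([.4290,-.3262,.2423],.174)
E
```

```text
[ 0.4291 -0.3261  0.2762] [ 0.3868  0.2064 -1.6171]
at [ 0.4291 -0.3261  0.2762] yaw 0.1742 turn [0.     0.     0.0002] shift [-0.0001  0.0001  0.0339]
```

Request:
{"op": "move_arm", "data": {"plan": [0, 0, 0, 0, 0, 0.006, 0.01, 0, 0, 0, 0, 0, 0.012, 0.01, 0, 0, 0, 0, 0, 0.02, 0.01, 0, 0, 0, 0, 0, 0.027, 0.01, 0, 0, 0, 0, 0, 0.031, 0.01, 0, 0, 0, 0, 0, 0.033, 0.01, 0, 0, 0, 0, 0, 0.034, 0.01, 0, 0, 0, 0, 0, 0.0345, 0.01]}}

```text
clock: 15.52
position: [0.429, -0.3263, 0.2423]
ee_rot: [0.996, 0.087, 0.0, 0.0]
ft_force: [-0.5, 0.5, 0.0]
grip_width: 0.203
grasp_force: 41.4
```

Request:
{"op": "move_arm", "data": {"plan": [0, 0, 0, 0, 0, 0, 0.03, 0, 0, 0, 0, 0, 0, 0.045, 0, 0, 0, 0, 0, -0.02, 0.045, 0, 0, 0, 0, 0, -0.06, 0.05, 0, 0, 0, 0, 0, -0.1, 0.06, 0, 0, 0, 0.172, -0.357, -0.1, 0.06, 0, 0, 0, 0.172, -0.357, -0.1, 0.06, 0, 0, 0, 0.172, -0.357, -0.1, 0.06, 0, 0, 0, 0.172, -0.357, -0.1, 0.06, 0, 0, 0, 0.172, -0.357, -0.1, 0.06, 0, 0, 0, 0.172, -0.357, -0.1, 0.06, 0, 0, 0, 0.172, -0.357, -0.1, 0.06]}}

```text
clock: 17.02
position: [0.5368, 0.0595, 0.3426]
ee_rot: [0.996, 0.089, 0.001, -0.001]
ft_force: [-0.5, -1.0, 0.0]
grip_width: 0.704
grasp_force: 0.0
```

```bash
python3 - <<'E'
from h import *
o=manip.get_obs(); print(o["position"],o["ft_force"],o["grip_width"])
p=cam("wrist"); save(p,"w5.png",None,1.4); q=cam("top")
for n,P in(("w",p),("t",q)):
  for l in ["chuck_a","chuck_a_mouth","tray","gauge"]:
    for d in manip.tip_of(P,l)[:3]:
        X=w(P,d["position"]); print(n,l,round(d["conf"],2),X,px(P,X))
# tray rim from top silhouette
s=manip.silhouettes(q,"tray")
if s:
    c=max(cv2.findContours(s[0]["pixels"].astype(np.uint8),0,2)[0],key=cv2.contourArea)
    B=cv2.boxPoints(cv2.minAreaRect(c)); W=np.array([onz(q,*b,.014) for b in B]); print(s[0]["conf"],W,W.mean(0))
import pickle; pickle.dump(p,open("p5.pkl","wb"))
E
```

```text
[0.5368 0.0595 0.3426] [-0.4871 -1.0081  0.0262] 0.7037175058260158
w chuck_a 0.97 [0.5344 0.0555 0.013 ] [288.8 187. ]
w chuck_a 0.8 [ 0.5193 -0.13    0.0098] [457.5 229.5]
w chuck_a 0.56 [ 0.524  -0.0357  0.0128] [373.8 211.6]
w chuck_a_mouth 0.62 [ 0.5198 -0.1237  0.0544] [476.6 247.8]
w tray 0.7 [0.4896 0.3274 0.0003] [ 23.8 179.3]
w tray 0.15 [ 0.5181 -0.1293  0.0521] [480.1 249.3]
t chuck_a 0.81 [ 0.5253 -0.0374  0.0114] [248.1 208.9]
t chuck_a 0.77 [ 0.5193 -0.1265  0.0086] [279.4 211.9]
t chuck_a 0.68 [0.5337 0.0552 0.0151] [215.5 204.9]
t chuck_a_mouth 0.56 [ 0.5213 -0.1231  0.0495] [278.2 209.7]
t tray 0.55 [0.4858 0.3169 0.0008] [124.3 219.7]
t gauge 0.49 [ 0.4299 -0.3264  0.0134] [349.8 245.4]
0.66 [[0.5815 0.4074 0.014 ]
 [0.5959 0.2685 0.014 ]
 [0.3925 0.2417 0.014 ]
 [0.3781 0.3787 0.014 ]] [0.487  0.3241 0.014 ]
```

View pics/w5.png

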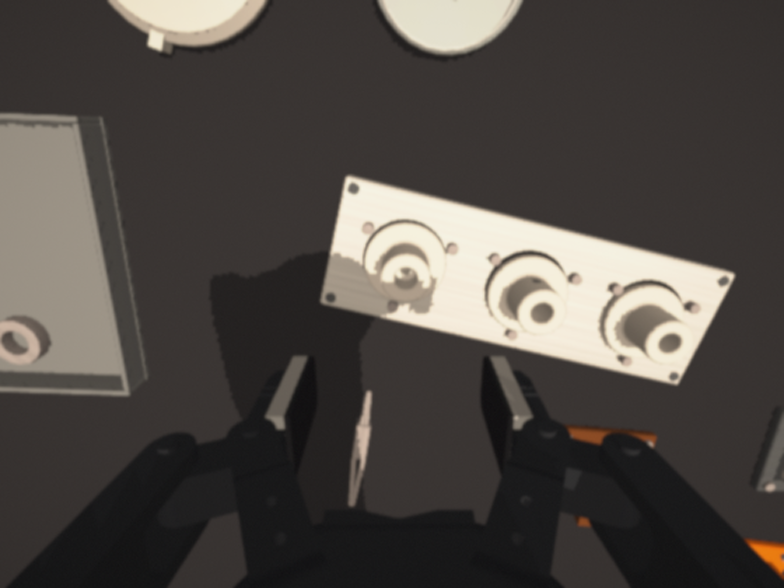

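The left chuck's bore is at (405,278), and the tray is at the left with the shaft collar at its near end.

```bash
python3 - <<'E'
from h import *
import pickle; p=pickle.load(open("p5.pkl","rb")); print(onz(p,289.3,198.6,.052))
rel([.5368,.0553,.197],.174)
q=cam("top")
E
```

```text
[0.5352 0.0557 0.052 ]
at [0.5366 0.0544 0.3423] yaw 0.1726 turn [ 0.0003 -0.0001 -0.0014] shift [ 0.0003 -0.001   0.1453]
```

Request:
{"op": "move_arm", "data": {"plan": [0, 0, 0, 0, -0.001, 0.05, 0.06, 0, 0, 0, 0, -0.001, 0.1, 0.06, 0, 0, 0, 0, -0.001, 0.125, 0.06, 0, 0, 0, 0, -0.001, 0.14, 0.06, 0, 0, 0, 0, -0.001, 0.145, 0.05, 0, 0, 0, 0, -0.001, 0.145, 0.04, 0, 0, 0, 0, -0.001, 0.145, 0.025, 0, 0, 0, 0, -0.001, 0.145, 0.02, 0, 0, 0, 0, -0.001, 0.145, 0.02, 0, 0, 0, 0, -0.001, 0.145, 0.02], "squeeze": 30}}

```text
clock: 18.88
position: [0.537, 0.0562, 0.1983]
ee_rot: [0.996, 0.087, 0.001, 0.0]
ft_force: [-1.2, 0.1, 6.9]
grip_width: 0.37
grasp_force: 30.4
```

Request:
{"op": "move_arm", "data": {"plan": [0, 0, 0, 0, 0, -0.02, 0.02, 0, 0, 0, 0, 0, -0.06, 0.02, 0, 0, 0, 0, 0, -0.075, 0.02, 0, 0, 0, 0.01, -0.06, -0.075, 0.02, 0, 0, 0, 0.02, -0.12, -0.075, 0.02, 0, 0, 0, 0.03, -0.18, -0.075, 0.02, 0, 0, 0, 0.035, -0.23, -0.075, 0.02, 0, 0, 0, 0.04, -0.268, -0.075, 0.02, 0, 0, 0, 0.04, -0.268, -0.075, 0.02, 0, 0, 0, 0.04, -0.268, -0.06, 0.02, 0, 0, 0, 0.04, -0.268, -0.06, 0.02]}}

```text
clock: 20.25
position: [0.5297, 0.3249, 0.2552]
ee_rot: [0.996, 0.086, -0.001, 0.001]
ft_force: [0.5, -0.6, -1.6]
grip_width: 0.372
grasp_force: 30.1
```

```bash
python3 - <<'E'
from h import *
o=manip.get_obs(); print(o["position"],o["ft_force"],o["grip_width"],o["grasp_force"])
p=cam("wrist"); save(p,"w6.png",None,1.4)
for l in ["tray","shaft_collar","chuck_a"]:
    for d in manip.tip_of(p,l)[:3]:
        X=w(p,d["position"]); print(l,round(d["conf"],2),X,px(p,X))
E
```

```text
[0.5297 0.3249 0.2552] [ 0.4909 -0.6282 -1.6303] 0.37211255297832285 30.137942174915224
shaft_collar 0.9 [0.4182 0.3358 0.0057] [250.  327.6]
chuck_a 0.62 [0.5248 0.3228 0.0699] [286.6 261.8]
```

View pics/w6.png

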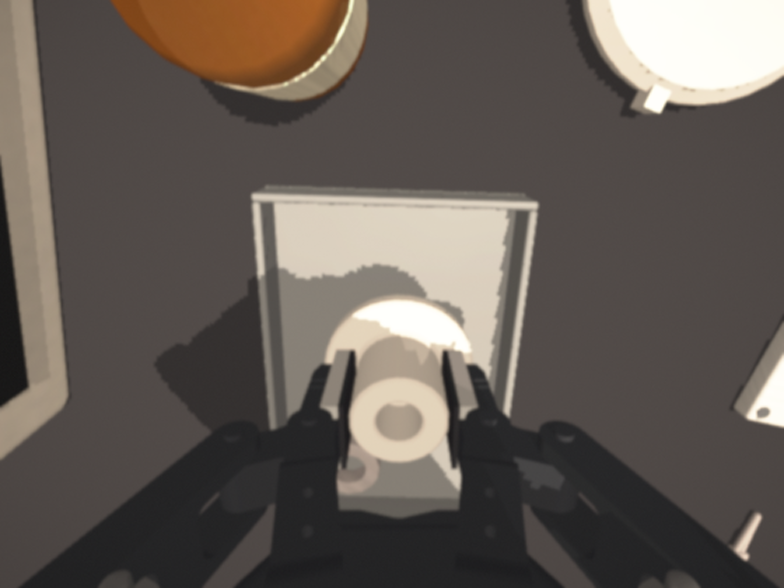

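The chuck hangs level, centred over the tray's free half, with the shaft collar clear at the near end. Lowering.

Request:
{"op": "move_arm", "data": {"plan": [0, 0, 0, 0, 0, 0.025, 0.02, 0, 0, 0, 0, 0, 0.045, 0.02, 0, 0, 0, 0, 0, 0.055, 0.02, 0, 0, 0, 0, 0, 0.059, 0.02, 0, 0, 0, 0, 0, 0.062, 0.02, 0, 0, 0, 0, 0, 0.064, 0.02, 0, 0, 0, 0, 0, 0.064, 0.02]}}

```text
clock: 21.32
position: [0.5296, 0.327, 0.1934]
ee_rot: [0.996, 0.087, 0.0, -0.0]
ft_force: [-0.1, -0.3, -1.2]
grip_width: 0.369
grasp_force: 30.1
```

Request:
{"op": "move_arm", "data": {"plan": [0, 0, 0, 0, 0, 0.0015, 0.02, 0, 0, 0, 0, 0, 0.0025, 0.02, 0, 0, 0, 0, 0, 0.0033, 0.02, 0, 0, 0, 0, 0, 0.0033, 0.02]}}

```text
clock: 21.82
position: [0.5295, 0.327, 0.1904]
ee_rot: [0.996, 0.087, 0.0, 0.0]
ft_force: [-2.2, -2.9, 4.1]
grip_width: 0.37
grasp_force: 30.7
```

Request:
{"op": "move_arm", "data": {"plan": [0, 0, 0, 0, 0, 0, 0.04, 0, 0, 0, 0, 0, 0, 0.055, 0, 0, 0, 0, 0, 0, 0.055, 0, 0, 0, 0, 0, -0.02, 0.06, 0, 0, 0, 0, 0, -0.06, 0.06, 0, 0, 0, 0, 0, -0.12, 0.06, 0, 0, 0, -0.05, 0.05, -0.17, 0.06, 0, 0, 0, -0.05, 0.1, -0.17, 0.06, 0, 0, 0, -0.05, 0.15, -0.17, 0.06, 0, 0, 0, -0.05, 0.15, -0.17, 0.06, 0, 0, 0, -0.05, 0.15, -0.17, 0.06, 0, 0, 0, -0.05, 0.15, -0.17, 0.06]}}

```text
clock: 23.32
position: [0.5058, 0.1722, 0.3603]
ee_rot: [0.996, 0.088, 0.0, -0.0]
ft_force: [0.4, 0.3, -0.6]
grip_width: 0.702
grasp_force: 0.0
```

```bash
python3 - <<'E'
from h import *
o=manip.get_obs(); print(o["position"],o["ft_force"],o["grip_width"],o["grasp_force"])
p=cam("scene"); save(p,"s2.png",(150,110,420,300),2.9)
for P in (p,cam("wrist")):
  for l in ["tray","gauge","stand_hole","chuck_a"]:
    for d in manip.tip_of(P,l)[:4]:
        X=w(P,d["position"]); print(l,round(d["conf"],2),X,px(P,X))
E
```

```text
[0.5058 0.1722 0.3603] [ 0.4463  0.3181 -0.5605] 0.702070199525929 0.0
tray 0.6 [ 0.487   0.3253 -0.0021] [353.  160.9]
tray 0.31 [0.3577 0.0639 0.0026] [282.7 179.8]
tray 0.24 [0.5259 0.3329 0.0459] [363.6 156.2]
gauge 0.58 [ 0.4242 -0.3234  0.0134] [217.9 250.7]
stand_hole 0.9 [ 0.4278 -0.324   0.0415] [217.6 246.8]
stand_hole 0.9 [ 0.276  -0.3177  0.0449] [189.5 220.1]
stand_hole 0.66 [ 0.4069 -0.4717  0.041 ] [179.2 270.8]
stand_hole 0.6 [ 0.3767 -0.1455  0.0446] [245.5 207.3]
chuck_a 0.76 [ 0.5179 -0.129   0.009 ] [277.8 232.9]
chuck_a 0.75 [0.5218 0.3254 0.007 ] [360.3 163.7]
chuck_a 0.67 [ 0.5297 -0.0334  0.0133] [298.9 218. ]
chuck_a 0.58 [ 0.5279 -0.0388  0.0103] [297.5 219.1]
tray 0.71 [0.4893 0.3289 0.0005] [139.5 166. ]
stand_hole 0.83 [ 0.3745 -0.1455  0.0417] [534.1 339.9]
chuck_a 0.8 [ 0.5168 -0.1315  0.0119] [557.9 216.3]
chuck_a 0.69 [0.5275 0.3277 0.0079] [138.4 131.7]
chuck_a 0.67 [ 0.5237 -0.0356  0.0132] [478.4 196.3]
```

View pics/s2.png

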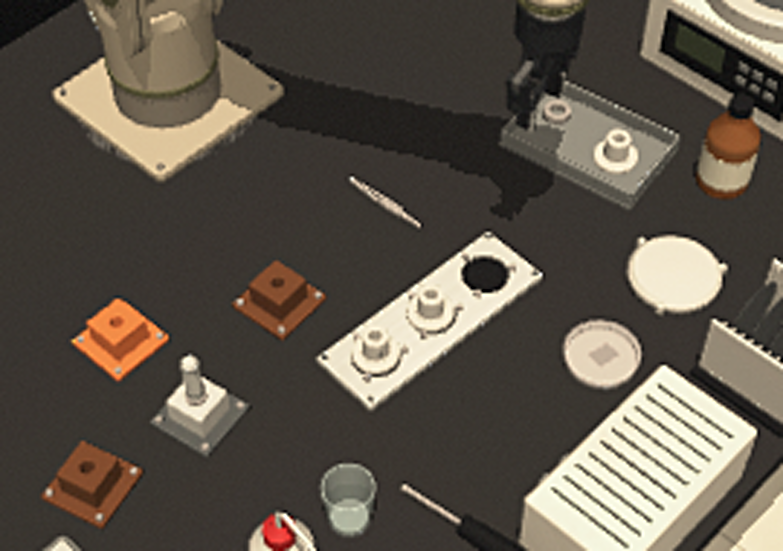

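The failed chuck lies flat, hub up, in the tray at (617,150). The other two are in their nests at (375,350) and (432,308), and the gauge is upright in its stand at (195,385). Nothing else has moved.

```bash
python3 -c "
from workcell import manip
print(manip.hand_in())"
```

```text
the job is handed in; nothing more can be done
None
```

I tried the gauge in all three chucks: the left one failed (stopped hard at 20 mm) and now lies in the return tray, the middle and right ones passed and stay in their nests, the gauge is back home in its stand, and the job is handed in (no verdict was returned).

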